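Fit the missing caster to the upturned dolly

ROBOT

A 6-joint arm with a two-finger parallel gripper is mounted at the origin on the work surface. World frame = base frame: x ahead of the robot, y to its left, z up, the work surface at z = 0. Lengths are in mm, angles in rad, forces in N, time in s.
With the tool pointing down it reaches from about 350 to 975 mm from the base axis. Payload 7.1 kg.
Tool frame: the origin (TCP) lies at the very end of the fingers, on their centre line; the grasp point (between the pads) lies 19 mm behind it; z points along the fingers, y is the line along which they close (so a half turn about z gives the same grasp; the last joint's range is limited). The gripper opens to 88 mm and grips with 3 to 60 N. Pads are 20 mm wide; open, the fingers measure 115 mm over their backs; the gripper's body (75 mm by 178 mm) begins 61 mm behind the grasp point.
Start: joints at [-1.204, 0.423, 1.63, -0, 1.089, -0.019], TCP at [235.204, -579.037, 197.075] pointing down, gripper open.
Joint ranges: [-3, 3], [-0.9, 2.11], [0.09, 2.58], [-1.31, 4.45], [0.11, 2.69], [-2.54, 2.54]. Speed limits (rad/s): [2.39, 2.39, 3.01, 3.14, 3.14, 3.14].

INTERFACE

Orientations are given as a rotation vector (axis times angle).
In Python, from workcell import sensors, imaging, close_job gives the robot as it stands. The module is installed in compiled form; this text tells all that it offers.
- The arm moves only by the tool servo_tool, never from a script. Its argument "steps" is a list of rows, each a list of 3 entries, a list of its own where there are three numbers: the shift along the world's x, y, z in m, then the turn, a rotation vector about the world's x, y, z in degrees, then the opening, from -1 (shut) to 1 (fully open). A call has exactly 8 rows; each row shifts and turns the commanded pose from where the row before left it; what a row does not reach is not made up. A row lasts 1/12 s, in which the tool goes at most 41.7 mm and 7.16 degrees, less where a joint would pass 70% of its speed; a pose out of reach is approached as far as the arm can. A call is refused whole if a number of a shift passes 0.0417 or a number of a turn 7.16, either way. A call with a gripper value outside its range is refused whole. The fingers move at their own pace and stop on an object; the grip force is fixed at half the most. Time passes only in rows, so rows that do not move let the fingers close, or fill a call up. It gives the time, the measured TCP pose, the force, the opening and the grip force at its end, in the units of the state.
- sensors.get_obs(): the state, without advancing time (a new reading comes with each control period).
- imaging.get_image(name): name is "scene" or "top" or "wrist"; returns a dict with "color" (400x640x3 uint8, blue, green, red), "range_z" (400x640 float32, mm along the optical axis (not along the pixel's ray), 0 where there is no reading), "vertical_fov" (degrees; the focal length in pixels is half the picture's height over the tangent of half this angle, whatever the lens; pixels are square), "cx", "cy" (the principal point, pixels), "rvec" (rotation vector, rad) and "tvec" (3), from world to camera coordinates, as OpenCV has them; the wrist camera has in their place "tool_from_camera" (4x4, takes a point from camera to tool coordinates, whose origin is the TCP and whose axes are the flange's). Camera axes: x right, y down, z forward; pixel columns grow to the right and rows downward; lengths in mm; the calibration is good to about 2 mm. A picture is of the moment at which its call begins: read the wrist's pose just before it.
- close_job(): hands the job in; it is judged then, once.
The state is a dict: "t": time; "qpos": joint angles; "qvel": joint speeds; "joint_torque": joint torques, N m; "ee_pos": TCP position; "orientation": TCP orientation; "ft_force": force on the tool from outside, world axes, zero at the start; "moment": the same for the moment, N m; "width": finger opening in mm; "grasp_force": force on a finger pad.
Only numpy, scipy, OpenCV 4.12 (cv2) and the standard library are available. Lean on these libraries where they do the work, as an engineer would, in place of code of your own. Each camera call takes 0.05 s, during which the arm holds its last target. There are 200 camera calls.

TASK

The small blue dolly lies upside down on the bench with one wheel missing. Take the loose black-wheeled caster out of the wooden holder and lower its stem gently, without dropping it in, into the empty corner socket until it is fully home and upright, then let go. Leave the white-wheeled caster and the orange levelling foot standing in the holder.

Things in the scene. Friction and masses are not known exactly. Their poses are not given: they have to be found in the camera images.
- caster_mid (a point): Loose caster, black wheel up, stem down in the dark wood holder (45 high; 3 holes 110 apart). Point: wheel centre, 85 above bench; z up, y along axle. Wheel dia 60. Flat fork legs, outer faces 36 apart in y, 22 wide, up to 14 above point: grip here across y from above, 15-30 N. Collar dia 60, underside 40 below point. Stem dia 20, foot 75 below point; raise 35 to clear holder. 0.22 kg. (mm)
- socket_hole0 (a point): Empty socket: mouth centre, top of a 64 mm square blue block at one of the dolly's two corners nearer the robot, 54 mm above bench; z up. Fixed. Round blind hole dia 36, 38 deep, bevelled. Caster home: collar on block, its wheel centre 40 mm above this point, any swivel angle. Three like casters on the other corners, wheel tops 124 above bench, 160 mm or more away. Deck 270 x 230 mm.
- white_mid (a point): Wrong caster, leave alone: same shape and size but white wheel, stem down in another hole of the holder. Point: wheel centre, 85 mm above the bench.
- foot_mid (a point): Levelling foot, leave alone: steel stem with an orange pad 52 mm in diameter on top (top 87 mm above the bench), in the third hole of the holder. Point: on its axis, 65 mm above the bench.

How it is judged:
By the outcome, as a careful person would: the job done as asked, in the order asked, and still so for the second after the job is handed in, with the robot touching nothing.
It also fails if it takes over 40 s, if anything falls off the work surface, if the arm or the gripper's body presses on something with over 40 N, if the wrist force passes 120 N, or if a joint passes its speed limit or range.

## Working session

There is one attempt and no reset: what is moved stays moved. The work goes in short steps, Python scripts to look and compute and a tool call to move; the robot and the scene stay as the last step left them, time stands still between calls to the robot, and variables do not carry over. Pictures are saved under pics/ and viewed, at most 10 in all, crops included, and the job is handed in when it is done.

Besides the shell and the picture viewer there is one more tool, called after "Request:" as name(argument=value, ...) on one line, values as JSON. servo_tool: Moves the arm, as the interface text tells. Its arguments: {"type":"object","properties":{"steps":{"type":"array"}},"required":["steps"]}

```bash
mkdir -p pics; cat > h.py <<'E'
import numpy as np, cv2
from workcell import sensors, imaging, close_job
from scipy.spatial.transform import Rotation as R
def grab(name):
    o=sensors.get_obs(); im=imaging.get_image(name); c=im["color"]; z=im["range_z"]
    f=c.shape[0]/2/np.tan(np.radians(im["vertical_fov"])/2)
    T=np.eye(4)
    if "rvec" in im:
        T[:3,:3]=R.from_rotvec(np.ravel(im["rvec"])).as_matrix(); T[:3,3]=np.ravel(im["tvec"]); T=np.linalg.inv(T)
    else:
        W=np.eye(4); W[:3,:3]=R.from_rotvec(o["orientation"]).as_matrix(); W[:3,3]=o["ee_pos"]
        T=W@np.array(im["tool_from_camera"])
    v,u=np.mgrid[:c.shape[0],:c.shape[1]]
    d=np.dstack([(u-im["cx"])/f,(v-im["cy"])/f,np.ones(u.shape)])
    P=(d*z[...,None])@T[:3,:3].T+T[:3,3]; P[z==0]=np.nan
    return c,P,T,d
E
cat > a.py <<'E'
from h import *
for n in ["top","scene"]:
    c,P,T,d=grab(n); cv2.imwrite(f"pics/{n}0.png",c); np.save(n+"P.npy",P); np.save(n+"C.npy",c); print(n,T[:3,3].round())
o=sensors.get_obs(); print({k:np.round(v,3) for k,v in o.items()})
E
python3 a.py
```

```text
top [376.  52. 936.]
scene [ 822. -522. 1059.]
{'t': np.float64(0.1), 'qpos': array([-1.204,  0.424,  1.631,  0.   ,  1.089, -0.019]), 'qvel': array([ 0.001, -0.001, -0.003,  0.001, -0.001,  0.001]), 'joint_torque': array([ 0.0000e+00, -5.4561e+01, -2.7432e+01,  6.5000e-02,  1.9000e-02,
       -0.0000e+00]), 'ee_pos': array([ 235.019, -578.558,  196.382]), 'orientation': array([-3.082, -0.602,  0.   ]), 'ft_force': array([-0.92 ,  0.732, -1.18 ]), 'moment': array([0.021, 0.025, 0.026]), 'grasp_force': np.float64(0.0), 'width': np.float64(87.931)}
```

View pics/top0.png

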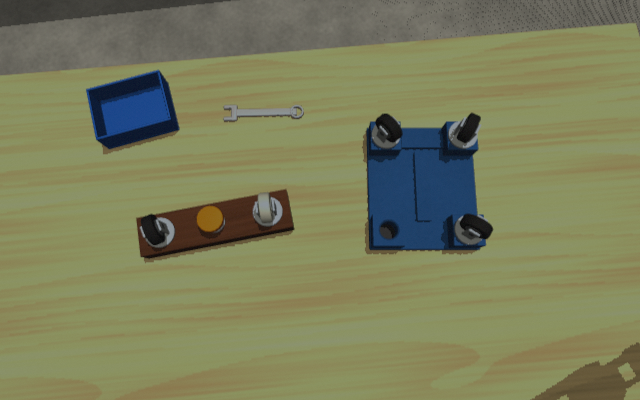

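View pics/scene0.png

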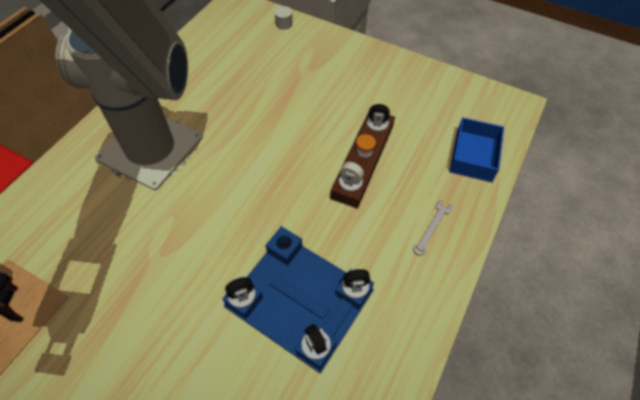

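The top view shows the loose black caster at about (153,230), the orange foot at (210,219), the white caster at (265,210) and the empty socket at (388,230). The scene view shows the same layout: black caster (378,115), socket (285,242).

```bash
cat > b.py <<'E'
from h import *
for n,roi_c,roi_s,roi_w in [("top",(135,205,180,255),(365,210,410,252),(245,185,290,235)),("scene",(360,98,396,135),(262,225,306,265),(330,155,370,195))]:
    P=np.load(n+"P.npy"); C=np.load(n+"C.npy").astype(int)
    for tag,(a,b,e,f) in [("blk",roi_c),("wht",roi_w)]:
        p=P[b:f,a:e].reshape(-1,3); c=C[b:f,a:e].reshape(-1,3)
        for lo,hi in [(48,62),(75,100),(100,120)]:
            m=(p[:,2]>lo)&(p[:,2]<hi)
            if m.sum()<5: continue
            q=p[m,:2].astype(np.float32); r=cv2.minAreaRect(q)
            print(n,tag,lo,m.sum(),q.mean(0).round(1),"rect",np.round(r[0],1),np.round(r[1],1),round(r[2],1), "enc",np.round(cv2.minEnclosingCircle(q)[0],1))
        print("maxz",np.nanpercentile(p[:,2],99))
    a,b,e,f=roi_s
    p=P[b:f,a:e].reshape(-1,3); m=abs(p[:,2]-54)<6
    r=cv2.minAreaRect(p[m,:2].astype(np.float32)); print(n,"block z",np.median(p[m,2]),r)
    m=(p[:,2]<49)&(p[:,2]>5); c0=np.array(r[0]); m&=np.hypot(*(p[:,:2]-c0).T)<25
    print("hole",m.sum(),p[m].mean(0))
E
python3 b.py
```

```text
top blk 48 300 [535.2 348. ] rect [537.1 363.4] [77.7 78.5] 2.1 enc [538.6 361.3]
top blk 75 205 [534.4 350.3] rect [538.2 358.2] [57.6 38.8] 27.1 enc [539.  356.6]
top blk 100 357 [537.5 356.5] rect [538.3 358.2] [52.8 34.5] 12.5 enc [538.2 360.6]
maxz 115.48364202427949
top wht 48 302 [554.2 137.1] rect [559.  146.6] [75.8 94.9] 10.9 enc [560.7 147.2]
top wht 75 136 [555.3 136.7] rect [561.9 140.8] [57.6 39.3] 4.1 enc [561.6 140.4]
top wht 100 339 [560.4 140.2] rect [563.  140.6] [51.6 35.5] 5.0 enc [562.4 142. ]
maxz 115.65394717267998
top block z 54.07511739121901 ((501.674072265625, -98.50859069824219), (64.41706085205078, 63.45528793334961), 84.79168701171875)
hole 242 [ 506.30688211 -103.33503825   21.35199281]
scene blk 48 168 [546.9 344.1] rect [544.6 347.2] [102.8  65.3] 34.1 enc [542.2 349.5]
scene blk 75 153 [545.1 347.4] rect [543.7 351.1] [58.3 29. ] 18.3 enc [542.3 356.3]
scene blk 100 156 [543.  354.7] rect [543.  354.4] [50.2 31.7] 16.5 enc [542.5 356.5]
maxz 114.73664672994052
scene wht 48 245 [567.4 143.6] rect [563.  165.9] [ 78.1 142.5] 7.1 enc [552.1 164.8]
scene wht 75 163 [569.9 129.2] rect [566.1 132.9] [59.9 27.7] 9.4 enc [565.5 137.8]
scene wht 100 187 [566.5 137.2] rect [565.5 138.1] [51.4 30.4] 8.8 enc [565.6 138.8]
maxz 115.97755758527478
scene block z 54.2546278753245 ((504.8088073730469, -98.45921325683594), (66.17080688476562, 65.49787902832031), 84.96440887451172)
hole 150 [496.92758186 -88.79802787  26.89190188]
```

Request:
servo_tool(steps=[[[0.018, 0.0237, 0.003], [0, 0, 0], 1], [[0.018, 0.0237, 0.003], [0, 0, 0], 1], [[0.018, 0.0237, 0.003], [0, 0, 0], 1], [[0.018, 0.0237, 0.003], [0, 0, 0], 1], [[0.018, 0.0237, 0.003], [0, 0, 0], 1], [[0.018, 0.0237, 0.003], [0, 0, 0], 1], [[0.018, 0.0237, 0.003], [0, 0, 0], 1], [[0.018, 0.0237, 0.003], [0, 0, 0], 1]])

```text
t: 0.77
ee_pos: [379.7, -388.0, 221.0]
orientation: [-3.083, -0.602, 0.001]
ft_force: [1.3, 0.2, 0.0]
width: 87.9
grasp_force: 0.0
```

Request:
servo_tool(steps=[[[0.018, 0.0237, 0.003], [0, 0, 0], 1], [[0.018, 0.0237, 0.003], [0, 0, 0], 1], [[0.018, 0.0237, 0.003], [0, 0, 0], 1], [[0.018, 0.0237, 0.003], [0, 0, 0], 1], [[0.018, 0.0237, 0.003], [0, 0, 0], 1], [[0.018, 0.0237, 0.003], [0, 0, 0], 1], [[0.018, 0.0237, 0.003], [0, 0, 0], 1], [[0.018, 0.0237, 0.003], [0, 0, 0], 1]])

```text
t: 1.43
ee_pos: [523.7, -198.4, 244.9]
orientation: [-3.083, -0.602, 0.001]
ft_force: [0.3, 1.0, -0.5]
width: 87.7
grasp_force: 0.0
```

Request:
servo_tool(steps=[[[0.0012, 0.0347, 0], [0, 0, 0], 1], [[0.0012, 0.0347, 0], [0, 0, 0], 1], [[0.0012, 0.0347, 0], [0, 0, 0], 1], [[0.0012, 0.0347, 0], [0, 0, 0], 1], [[0.0012, 0.0347, 0], [0, 0, 0], 1], [[0.0012, 0.0347, 0], [0, 0, 0], 1], [[0.0012, 0.0347, 0], [0, 0, 0], 1], [[0.0012, 0.0347, 0], [0, 0, 0], 1]])

```text
t: 2.1
ee_pos: [532.3, 79.4, 244.9]
orientation: [-3.083, -0.602, 0.001]
ft_force: [0.9, -0.3, 0.1]
width: 87.8
grasp_force: 0.0
```

Request:
servo_tool(steps=[[[0.0012, 0.0347, 0], [0, 0, 0], 1], [[0.0012, 0.0347, 0], [0, 0, 0], 1], [[0.0012, 0.0347, 0], [0, 0, 0], 1], [[0.0012, 0.0347, 0], [0, 0, 0], 1], [[0.0012, 0.0347, 0], [0, 0, 0], 1], [[0.0012, 0.0347, 0], [0, 0, 0], 1], [[0, 0, 0], [0, 0, 0], 1], [[0, 0, 0], [0, 0, 0], 1]])

```text
t: 2.77
ee_pos: [539.4, 287.3, 244.3]
orientation: [3.082, 0.607, -0.002]
ft_force: [-0.1, 0.4, 0.6]
width: 87.7
grasp_force: 0.0
```

```bash
cat > c.py <<'E'
from h import *
o=sensors.get_obs(); print(o["ee_pos"].round(1),o["orientation"].round(3),R.from_rotvec(o["orientation"]).as_matrix()[:,1].round(3),o["qpos"].round(2))
c,P,T,d=grab("wrist"); cv2.imwrite("pics/w1.png",c); np.save("wP.npy",P); np.save("wC.npy",c)
print(T.round(2)); p=P.reshape(-1,3); near=np.hypot(p[:,0]-540,p[:,1]-355)<50
for lo,hi in [(48,53),(53,65),(75,100),(95,102),(100,120)]:
    m=near&(p[:,2]>lo)&(p[:,2]<hi)
    if m.sum()<5: continue
    r=cv2.minAreaRect(p[m,:2].astype(np.float32)); print(lo,m.sum(),p[m].mean(0).round(1),np.round(r[0],1),np.round(r[1],1),round(r[2],1))
E
python3 c.py
```

```text
[539.4 287.3 244.3] [ 3.082e+00  6.070e-01 -2.000e-03] [ 0.379 -0.925  0.   ] [ 0.47  0.35  1.62 -0.    1.17  1.65]
[[ 3.8000e-01 -9.0000e-01 -2.3000e-01  6.0146e+02]
 [-9.3000e-01 -3.7000e-01 -1.0000e-01  3.1375e+02]
 [ 0.0000e+00  2.5000e-01 -9.7000e-01  4.3062e+02]
 [ 0.0000e+00  0.0000e+00  0.0000e+00  1.0000e+00]]
48 411 [548.7 346.3  49.6] [547.3 356.6] [58.8 44. ] 63.5
53 27 [548.  345.4  58.1] [549.1 345.6] [25.9  6.4] 38.3
75 461 [546.2 356.5  93.2] [541.2 359.6] [58.5 37.4] 17.9
95 309 [542.9 359.2  98.4] [540.3 360.4] [54.3 35.6] 20.1
100 850 [542.1 359.7 109. ] [540.6 359.7] [49.8 22.6] 20.8
```

View pics/w1.png

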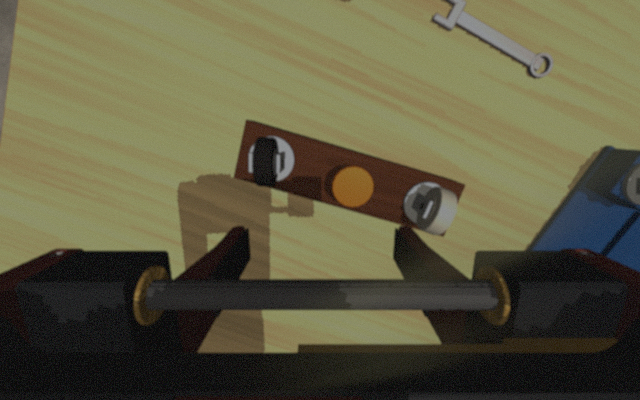

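The wrist view shows the caster's wheel at (264,160), its plane matching the tool x within about 2 degrees. The three views agree on a centre near (540.5, 358). I'll move above it and descend.

Request:
servo_tool(steps=[[[0.0005, 0.0235, 0], [0, 0, -1.2], 1], [[0.0005, 0.0235, 0], [0, 0, 0], 1], [[0, 0.0237, 0], [0, 0, 0], 1], [[0, 0, -0.02], [0, 0, 0], 1], [[0, 0, -0.025], [0, 0, 0], 1], [[0, 0, -0.025], [0, 0, 0], 1], [[0, 0, -0.01], [0, 0, 0], 1], [[0, 0, 0], [0, 0, 0], 1]])

```text
t: 3.48
ee_pos: [539.6, 354.2, 162.3]
orientation: [3.088, 0.567, -0.008]
ft_force: [-0.2, 0.3, 0.3]
width: 87.8
grasp_force: 0.0
```

```bash
sed -i 's/w1/w2/' c.py; python3 c.py
```

```text
[539.6 354.2 162.3] [ 3.088  0.567 -0.008] [ 0.355 -0.935  0.001] [ 0.56  0.49  1.6  -0.    1.05  1.77]
[[ 3.6000e-01 -9.0000e-01 -2.4000e-01  6.0299e+02]
 [-9.3000e-01 -3.4000e-01 -9.0000e-02  3.7951e+02]
 [ 0.0000e+00  2.5000e-01 -9.7000e-01  3.4834e+02]
 [ 0.0000e+00  0.0000e+00  0.0000e+00  1.0000e+00]]
48 764 [548.6 362.3  49.7] [542.7 361.1] [55.1 59.2] 18.1
53 33 [550.5 360.7  59.1] [547.3 362.7] [ 7.7 35.7] 19.0
75 561 [549.3 363.1  94.4] [541.1 360.1] [58.4 37.1] 19.8
95 425 [546.9 362.8  98.2] [540.6 360.6] [55.9 35.8] 19.8
100 1325 [543.3 361.5 109.5] [541.1 360.2] [51.1 22.9] 19.5
```

View pics/w2.png

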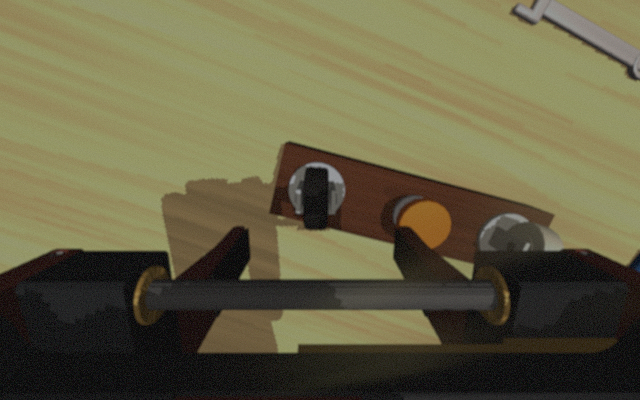

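The view from above shows the wheel at (316,195), nearly centred between the fingers. The remaining correction is about (+1, +5) mm, so I'll make that and descend.

Request:
servo_tool(steps=[[[0.0012, 0.0048, 0], [0, 0, 0], 1], [[0, 0, -0.02], [0, 0, 0], 1], [[0, 0, -0.02], [0, 0, 0], 1], [[0, 0, -0.02], [0, 0, 0], 1], [[0, 0, -0.018], [0, 0, 0], 1], [[0, 0, -0.012], [0, 0, 0], 1], [[0, 0, -0.005], [0, 0, 0], 1], [[0, 0, 0], [0, 0, 0], 1]])

```text
t: 4.2
ee_pos: [542.3, 361.5, 70.0]
orientation: [3.089, 0.57, -0.0]
ft_force: [0.2, 0.9, 0.2]
width: 87.7
grasp_force: 0.0
```

Request:
servo_tool(steps=[[[-0.001, -0.0015, -0.002], [0, 0, 0], 1], [[0, 0, 0], [0, 0, 0], 1], [[0, 0, 0], [0, 0, 0], 0.2], [[0, 0, 0], [0, 0, 0], -0.1], [[0, 0, 0], [0, 0, 0], -0.3], [[0, 0, 0], [0, 0, 0], -0.5], [[0, 0, 0], [0, 0, 0], -0.7], [[0, 0, 0], [0, 0, 0], -1]])

```text
t: 4.87
ee_pos: [541.2, 360.0, 68.1]
orientation: [-3.089, -0.57, -0.0]
ft_force: [0.9, 0.5, 0.1]
width: 51.3
grasp_force: 0.0
```

Request:
servo_tool(steps=[[[0, 0, 0], [0, 0, 0], -1], [[0, 0, 0], [0, 0, 0], -1], [[0, 0, 0], [0, 0, 0], -1], [[0, 0, 0], [0, 0, 0], -1], [[0, 0, 0], [0, 0, 0], -1], [[0, 0, 0], [0, 0, 0], -1], [[0, 0, 0], [0, 0, 0], -1], [[0, 0, 0], [0, 0, 0], -1]])

```text
t: 5.53
ee_pos: [541.2, 360.0, 68.0]
orientation: [-3.089, -0.57, 0.0]
ft_force: [0.2, -0.2, -0.2]
width: 35.4
grasp_force: 29.8
```

Request:
servo_tool(steps=[[[0, 0, 0.004], [0, 0, 0], -1], [[0, 0, 0.008], [0, 0, 0], -1], [[0, 0, 0.012], [0, 0, 0], -1], [[0, 0, 0.016], [0, 0, 0], -1], [[0, 0, 0.018], [0, 0, 0], -1], [[0, 0, 0.018], [0, 0, 0], -1], [[0, 0, 0.014], [0, 0, 0], -1], [[0, 0, 0], [0, 0, 0], -1]])

```text
t: 6.2
ee_pos: [543.2, 361.2, 162.6]
orientation: [-3.087, -0.569, -0.01]
ft_force: [1.0, 0.4, -1.9]
width: 35.8
grasp_force: 29.8
```

```bash
cat > e.py <<'E'
from h import *
o=sensors.get_obs(); print(o["ee_pos"].round(1),o["ft_force"].round(1),o["width"],o["grasp_force"])
c,P,T,d=grab("top"); p=P.reshape(-1,3); c2,P2,T2,_=grab("scene"); p2=P2.reshape(-1,3)
cv2.imwrite("pics/lift.png",np.vstack([cv2.resize(c[150:300,90:350],(800,300))*1,cv2.resize(c2[60:260,220:440],(800,300))]))
# holder top outline for stray check, and socket block edge from both views
from h import *
for n,q in [("top",p),("scene",p2)]:
    m=(np.hypot(q[:,0]-503,q[:,1]+98)<46)&(abs(q[:,2]-54)<4)
    r=cv2.minAreaRect(q[m,:2].astype(np.float32)); print(n,r,np.median(q[m,2]))
# dark hole ellipse centre, ray to z=54
for n,cc,TT,(a,b,e,f) in [("top",c,T,(372,215,405,247)),("scene",c2,T2,(266,230,302,254))]:
    g=cv2.cvtColor(cc[b:f,a:e],cv2.COLOR_BGR2GRAY).astype(np.float32); k=(cc[b:f,a:e,0]<np.percentile(cc[b:f,a:e,0],25)).astype(np.uint8)
    print(n,k.sum(),np.argwhere(k).mean(0)[::-1]+[a,b])
cv2.imwrite("pics/sock.png",np.hstack([cv2.resize(c[205:255,360:415],(400,364),interpolation=cv2.INTER_CUBIC),cv2.resize(c2[220:270,257:312],(400,364),interpolation=cv2.INTER_CUBIC)]))
E
python3 e.py
```

```text
[543.2 361.2 162.6] [ 1.   0.4 -1.9] 35.8371888952797 29.849351942539215
top ((501.6330871582031, -98.42057800292969), (64.57916259765625, 63.3425178527832), 84.78199768066406) 54.0672893617043
scene ((504.7259826660156, -98.93284606933594), (66.40814208984375, 65.41162109375), 85.41919708251953) 54.3121957786567
top 259 [387.24324324 230.42084942]
scene 216 [284.36574074 245.        ]
```

View pics/lift.png

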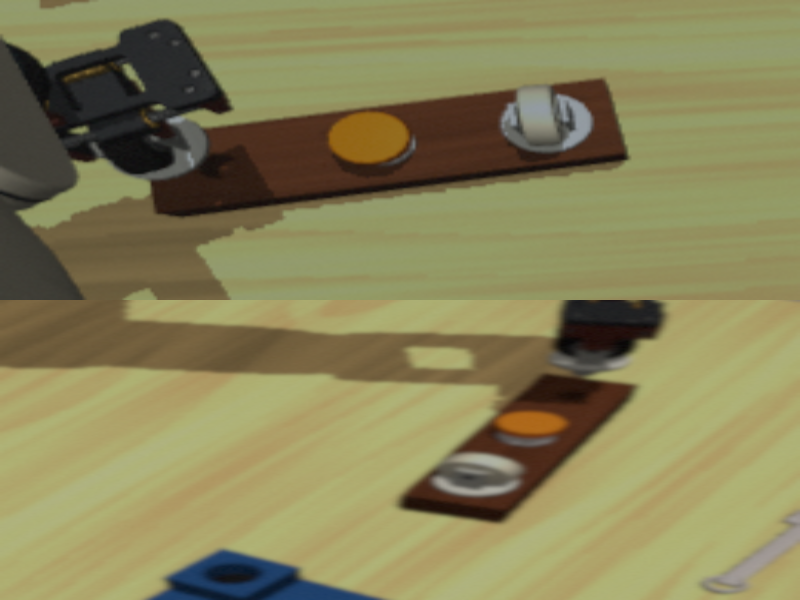

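The caster is held and clear of the holder; the white caster and orange foot are undisturbed. Next I'll carry it beside the socket for a close look.

Request:
servo_tool(steps=[[[0, -0.005, 0.02], [0, 0, 0], -1], [[-0.004, -0.015, 0.02], [0, 0, 0], -1], [[-0.007, -0.03, 0.005], [0, 0, 0], -1], [[-0.007, -0.033, 0], [0, 0, 0], -1], [[-0.008, -0.033, 0], [0, 0, 0], -1], [[-0.008, -0.033, 0], [0, 0, 0], -1], [[-0.008, -0.033, 0], [0, 0, 0], -1], [[-0.008, -0.033, 0], [0, 0, 0], -1]])

```text
t: 6.97
ee_pos: [489.7, 143.3, 202.0]
orientation: [3.089, 0.57, -0.003]
ft_force: [-0.7, -0.6, -3.2]
width: 35.7
grasp_force: 29.9
```

Request:
servo_tool(steps=[[[-0.008, -0.033, 0], [0, 0, 0], -1], [[-0.008, -0.033, 0], [0, 0, 0], -1], [[-0.008, -0.033, 0], [0, 0, 0], -1], [[-0.008, -0.033, 0], [0, 0, 0], -1], [[-0.008, -0.033, 0], [0, 0, 0], -1], [[-0.008, -0.033, 0], [0, 0, 0], -1], [[-0.008, -0.033, 0], [0, 0, 0], -1], [[-0.008, -0.033, 0], [0, 0, 0], -1]])

```text
t: 7.63
ee_pos: [425.8, -120.3, 202.3]
orientation: [-3.089, -0.57, 0.002]
ft_force: [0.7, 0.2, -3.3]
width: 35.7
grasp_force: 29.9
```

Request:
servo_tool(steps=[[[-0.002, -0.01, 0], [0, 0, 0], -1], [[0, 0, 0], [0, 0, 0], -1], [[0, 0, 0], [0, 0, 0], -1], [[0, 0, 0], [0, 0, 0], -1], [[0, 0, 0], [0, 0, 0], -1], [[0, 0, 0], [0, 0, 0], -1], [[0, 0, 0], [0, 0, 0], -1], [[0, 0, 0], [0, 0, 0], -1]])

```text
t: 8.3
ee_pos: [425.4, -128.4, 203.1]
orientation: [-3.089, -0.572, 0.0]
ft_force: [0.6, -0.0, -3.0]
width: 35.5
grasp_force: 29.9
```

```bash
cat > g.py <<'E'
from h import *
o=sensors.get_obs(); Rt=R.from_rotvec(o["orientation"]).as_matrix(); print(o["ee_pos"].round(1),Rt.round(3).tolist(),o["ft_force"].round(1),o["width"])
c,P,T,d=grab("wrist"); cv2.imwrite("pics/w3.png",c); np.save("wP.npy",P); np.save("wC.npy",c)
q=P.reshape(-1,3)
m=(np.hypot(q[:,0]-503,q[:,1]+98)<48)&(abs(q[:,2]-54)<4)
r=cv2.minAreaRect(q[m,:2].astype(np.float32)); print(m.sum(),r,np.median(q[m,2]))
# held caster in wrist view: points below TCP near tool axis, in tool frame
w=(q-o["ee_pos"])@Rt
for lo,hi in [(-20,5),(5,20),(12,22),(22,40),(22,28)]:
    m=(np.hypot(w[:,0],w[:,1])<45)&(w[:,2]>lo)&(w[:,2]<hi)
    if m.sum()>10: print(lo,hi,m.sum(),"min",w[m].min(0).round(1),"max",w[m].max(0).round(1))
E
python3 g.py
```

```text
[ 425.4 -128.4  203.1] [[0.934, 0.358, -0.0], [0.358, -0.934, 0.0], [0.0, -0.0, -1.0]] [ 0.6 -0.  -3. ] 35.49411520855734
2493 ((503.3692321777344, -97.60476684570312), (63.78290939331055, 64.16495513916016), 84.75077819824219) 52.54549083063807
-20 5 389 min [-11.8 -18.3 -20. ] max [29.4 17.7  5. ]
5 20 1337 min [-25.6 -30.3   5.2] max [29.4 29.5 20. ]
12 22 1329 min [-25.6 -30.3  12. ] max [29.4 29.5 21.9]
22 40 31 min [ 16.1 -21.2  22.1] max [29.2 24.3 24.7]
22 28 31 min [ 16.1 -21.2  22.1] max [29.2 24.3 24.7]
```

View pics/w3.png

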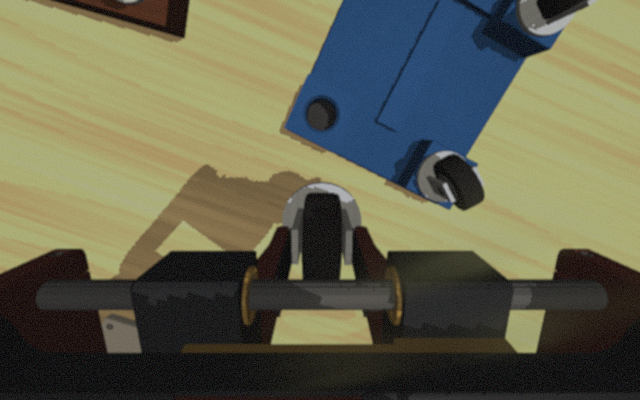

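The wrist view shows the socket hole at (320,113), with its block centre measured at (503.4, -97.6). The held caster's collar at (322,212) is centred on the tool axis within 0.5 mm. I'll move over the socket.

Request:
servo_tool(steps=[[[0.015, 0.006, 0], [0, 0, 0], -1], [[0.024, 0.009, 0], [0, 0, 0], -1], [[0.024, 0.009, 0], [0, 0, 0], -1], [[0.015, 0.006, 0], [0, 0, 0], -1], [[0, 0, -0.02], [0, 0, 0], -1], [[0, 0, -0.025], [0, 0, 0], -1], [[0, 0, -0.02], [0, 0, 0], -1], [[0, 0, -0.01], [0, 0, 0], -1]])

```text
t: 9.02
ee_pos: [502.7, -98.2, 125.7]
orientation: [-3.088, -0.57, 0.004]
ft_force: [-0.3, -0.2, -3.2]
width: 35.3
grasp_force: 29.9
```

Request:
servo_tool(steps=[[[0, 0, 0], [0, 0, 0], -1], [[0, 0, 0], [0, 0, 0], -1], [[0, 0, 0], [0, 0, 0], -1], [[0, 0, 0], [0, 0, 0], -1], [[0, 0, 0], [0, 0, 0], -1], [[0, 0, 0], [0, 0, 0], -1], [[0, 0, 0], [0, 0, 0], -1], [[0, 0, 0], [0, 0, 0], -1]])

```text
t: 9.68
ee_pos: [503.4, -99.1, 128.4]
orientation: [3.089, 0.57, 0.001]
ft_force: [1.0, -0.8, -2.5]
width: 35.5
grasp_force: 29.9
```

Request:
servo_tool(steps=[[[0, 0.001, -0.006], [0, 0, 0], -1], [[0, 0, -0.006], [0, 0, 0], -1], [[0, 0, -0.006], [0, 0, 0], -1], [[0, 0, -0.006], [0, 0, 0], -1], [[0, 0, -0.006], [0, 0, 0], -1], [[0, 0, -0.006], [0, 0, 0], -1], [[0, 0, -0.006], [0, 0, 0], -1], [[0, 0, 0], [0, 0, 0], -1]])

```text
t: 10.35
ee_pos: [502.3, -97.9, 84.7]
orientation: [-3.089, -0.57, 0.003]
ft_force: [-0.7, 1.4, -2.3]
width: 36.1
grasp_force: 29.9
```

Stem is inside with no contact force. I'll go down slowly to about 78.

Request:
servo_tool(steps=[[[0, 0, -0.002], [0, 0, 0], -1], [[0, 0, -0.002], [0, 0, 0], -1], [[0, 0, -0.002], [0, 0, 0], -1], [[0, 0, -0.001], [0, 0, 0], -1], [[0, 0, -0.001], [0, 0, 0], -1], [[0, 0, 0], [0, 0, 0], -1], [[0, 0, 0], [0, 0, 0], -1], [[0, 0, 0], [0, 0, 0], -1]])

```text
t: 11.02
ee_pos: [503.3, -98.1, 78.2]
orientation: [3.089, 0.57, 0.0]
ft_force: [0.5, -0.1, -2.7]
width: 35.4
grasp_force: 29.9
```

Request:
servo_tool(steps=[[[0, 0, -0.0005], [0, 0, 0], -1], [[0, 0, 0], [0, 0, 0], -1], [[0, 0, -0.0005], [0, 0, 0], -1], [[0, 0, 0], [0, 0, 0], -1], [[0, 0, -0.0005], [0, 0, 0], -1], [[0, 0, 0], [0, 0, 0], -1], [[0, 0, 0], [0, 0, 0], -1], [[0, 0, 0], [0, 0, 0], -1]])

```text
t: 11.68
ee_pos: [503.2, -98.1, 77.0]
orientation: [3.089, 0.57, 0.0]
ft_force: [-3.3, 0.8, 5.8]
width: 35.8
grasp_force: 29.9
```

The force jumped to +6 N at TCP z = 77.0, exactly the expected home height. I'll release.

Request:
servo_tool(steps=[[[0, 0, 0], [0, 0, 0], -0.1], [[0, 0, 0], [0, 0, 0], 0.1], [[0, 0, 0], [0, 0, 0], 0.3], [[0, 0, 0], [0, 0, 0], 0.6], [[0, 0, 0], [0, 0, 0], 0.8], [[0, 0, 0], [0, 0, 0], 1], [[0, 0, 0], [0, 0, 0], 1], [[0, 0, 0], [0, 0, 0], 1]])

```text
t: 12.35
ee_pos: [503.2, -98.0, 76.5]
orientation: [-3.089, -0.57, 0.0]
ft_force: [-0.8, 0.1, 0.1]
width: 82.8
grasp_force: 0.0
```

Request:
servo_tool(steps=[[[0, 0, 0], [0, 0, 0], 1], [[0, 0, 0.005], [0, 0, 0], 1], [[0, 0, 0.01], [0, 0, 0], 1], [[0, 0, 0.02], [0, 0, 0], 1], [[0, 0, 0.03], [0, 0, 0], 1], [[0, 0, 0.035], [0, 0, 0], 1], [[0, 0, 0.035], [0, 0, 0], 1], [[0, 0, 0.01], [0, 0, 0], 1]])

```text
t: 13.02
ee_pos: [506.0, -98.6, 227.7]
orientation: [3.086, 0.569, 0.013]
ft_force: [0.4, -0.3, 0.3]
width: 88.0
grasp_force: 0.0
```

Request:
servo_tool(steps=[[[-0.015, -0.02, 0], [0, 0, 0], 1], [[-0.02, -0.03, 0], [0, 0, 0], 1], [[-0.02, -0.03, 0], [0, 0, 0], 1], [[-0.015, -0.03, 0], [0, 0, 0], 1], [[-0.01, -0.03, 0], [0, 0, 0], 1], [[0, -0.03, 0], [0, 0, 0], 1], [[0, 0, 0], [0, 0, 0], 1], [[0, 0, 0], [0, 0, 0], 1]])

```text
t: 13.68
ee_pos: [422.8, -269.0, 221.8]
orientation: [-3.09, -0.566, -0.0]
ft_force: [-0.1, -0.6, 0.3]
width: 88.3
grasp_force: 0.0
```

```bash
python3 - <<'E'
from h import *
out=[]
for n in ["top","scene"]:
    c,P,T,d=grab(n); out.append(cv2.resize(c,(480,300))); p=P.reshape(-1,3)
    m=np.hypot(p[:,0]-503,p[:,1]+98)<40
    for lo,hi in [(57,63),(84,112),(110,130)]:
        k=m&(p[:,2]>lo)&(p[:,2]<hi)
        if k.sum()>5: r=cv2.minAreaRect(p[k,:2].astype(np.float32)); print(n,lo,k.sum(),np.round(r[0],1),np.round(r[1],1))
    print("max z",np.nanpercentile(p[m,2],99.5))
cv2.imwrite("pics/end.png",np.vstack(out)); print(sensors.get_obs()["t"])
E
```

```text
top 57 206 [502.  -97.4] [61.1 60.4]
top 84 220 [500.6 -98. ] [57.9 37.3]
top 110 335 [500.5 -99.9] [51.5 32.9]
max z 125.04753118783182
scene 57 155 [ 513.8 -106.8] [66.8 37.3]
scene 84 195 [ 505.2 -100.7] [59.  36.6]
scene 110 224 [ 505.5 -101.2] [52.5 26.5]
max z 126.24743338743596
13.7833
```

View pics/end.png

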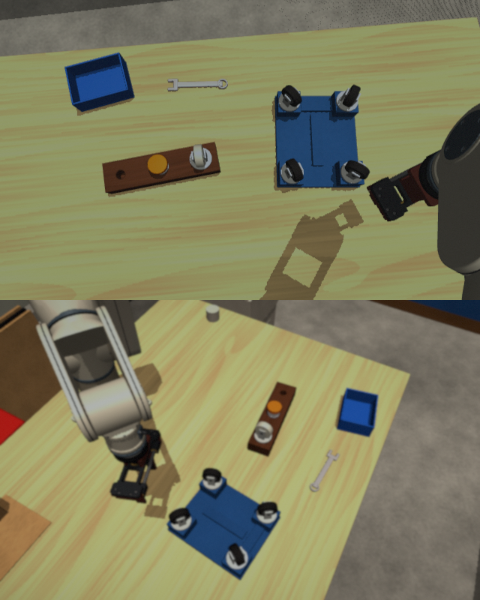

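The picture shows the caster seated upright in the socket at (291,172) top and (211,480) scene, with its wheel top at about 124 mm. The white caster and orange foot are still in the holder, and the arm is clear of everything.

```bash
python3 -c "from workcell import close_job; print(close_job())"
```

```text
the job is handed in; nothing more can be done
None
```

The black-wheeled caster is fully home and upright in the empty corner socket and released; the white caster and orange foot still stand in the holder, and I handed the job in at about 14 s (no verdict was returned).

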